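# Swing a fallen bottle upright in the fingers and stand it in its carrier

## Task

The square paint-medium bottle has been left lying on its side on the table: lift it clear of the table by its cap, ease your grip so that it swings down and hangs upright beneath your fingers, and grip it again. Then lower it into the one empty compartment of the pine bottle carrier, setting it down on the compartment's floor rather than dropping it, and let go so that it stands upright. Leave the other bottles and jars standing in their compartments, and do not disturb the little tin and the tape roll.

Things in the scene. Friction and masses are not known exactly. Their poses are not given: they have to be found in the camera images.
- bottle_center (a point): Fallen white bottle, square 52 x 52 mm (corner radius 10), 164 mm long: body 100, tapered shoulder 22, neck 8, round cap 34. 0.22-0.35 kg, balance point 25-30 mm from here towards the base. It lies on a flat side, axis 26 mm above the table. Pinched hard by the cap (60 N) it stays level; eased open 0.5-2 mm it turns between the fingers. Point: on its axis, half-way; x axis runs from base to cap.
- bottle_cap (a point): Middle of the fallen bottle's grey round cap (diameter 26 mm, 34 mm long): on the bottle's axis, 65 mm from bottle_center, 17 mm from the cap's end and 147 mm from the base. Same axes as bottle_center.
- bottle_base (a point): The centre of the fallen bottle's flat base, on its axis, 82 mm from bottle_center. Same axes as bottle_center.
- carrier: Fixed pine carrier, 158 (its x) x 234 mm (its y), z up, origin under its centre on the table. 2 x 3 compartments 70 x 70 mm inside, centres at x = +-38, y = -76, 0, +76 mm; five are occupied, one is empty. Floor 6 mm above the table; walls and dividers 6 mm thick, 66 mm high; end boards (y = +-114 mm) rise to 97 mm.
- stock0_center (a point): A second square bottle just like the fallen one, 52 x 52 mm, 164 mm tall, standing loose in one compartment of the carrier; this point is on its axis, half-way up, 82 mm above its base. Its z axis points up.
- stock1_center (a point): A round bottle, diameter 52 mm, 160 mm tall, standing loose in one compartment of the carrier; this point is on its axis, half-way up, 80 mm above its base. Its z axis points up.
- stock2_center (a point): A squat white jar, diameter 57 mm, 88 mm tall, standing loose in one compartment of the carrier; this point is on its axis, half-way up, 44 mm above its base. Its z axis points up.
- stock3_center (a point): An amber ink bottle, diameter 46 mm, 118 mm tall, standing loose in one compartment of the carrier; this point is on its axis, half-way up, 59 mm above its base. Its z axis points up.
- stock4_center (a point): A round bottle, diameter 52 mm, 160 mm tall, standing loose in one compartment of the carrier; this point is on its axis, half-way up, 80 mm above its base. Its z axis points up.
- tin_center (a point): A small round metal tin, diameter 50 mm, 46 mm high, loose on the table beyond the middle; this point is at its centre, half-way up. To be left alone.
- tape_center (a point): A small roll of tape lying flat, outer diameter 42 mm, 24 mm high, loose on the table on the robot's side of the middle; this point is at its centre, half-way up. To be left alone.
Not all that is in view belongs to the job. What is shaped like the part that bears stock4_center but blue is not meant.

How it is judged:
On the way, in this order (a step that is already met when the one before it is completed fails the run):
1. the bottle is held by its cap, clear of the table, still lying over (contact force between the fingers and bottle above 1 N and distance between the grasp point and bottle_cap below 0.04 m and angle between bottle_center's own x axis and vertical above 0.9 rad and height (world z) of bottle_base above 0.03 m), for 0.1 s.
2. the bottle has swung down and hangs upright (within 0.2 rad) from the fingers by its cap, clear of the table (contact force between the fingers and bottle above 1 N and distance between the grasp point and bottle_cap below 0.04 m and angle between bottle_center's own x axis and vertical below 0.2 rad and height (world z) of bottle_base above 0.01 m), for 0.3 s.
3. still held, its base is in a compartment of the carrier, within 10 mm of the floor (contact force between the fingers and bottle above 1 N and z of bottle_base in the frame of carrier below 0.016 m and x of bottle_base in the frame of carrier between -0.075 and 0.075 m and y of bottle_base in the frame of carrier between -0.113 and 0.113 m), for 0.1 s.
At the end, for the whole second after the job is handed in: The bottle stands released, at rest and upright (0.06 rad) on the floor of the carrier's empty compartment (base within 4 mm of the floor); the other five stand upright (0.1 rad) within 30 mm of where they were; tin and tape roll within 20 mm (angle between bottle_center's own x axis and vertical below 0.06 rad and z of bottle_base in the frame of carrier between 0.003 and 0.01 m and x of bottle_base in the frame of carrier between -0.075 and 0.075 m and y of bottle_base in the frame of carrier between -0.113 and 0.113 m and linear speed of bottle below 0.02 m/s and angle between each of stock0_center, stock1_center, stock2_center, stock3_center, stock4_center's own z axis and vertical below 0.1 rad and distance of each of stock0_center, stock1_center, stock2_center, stock3_center, stock4_center from where it was at the start of the episode below 0.03 m and distance of each of tin_center, tape_center from where it was at the start of the episode below 0.02 m); the robot touches nothing.
It fails at once if another bottle or jar is tipped over by more than 0.4 rad or shifted by more than 50 mm (angle between any of stock0_center, stock1_center, stock2_center, stock3_center, stock4_center's own z axis and vertical above 0.4 rad or distance of any of stock0_center, stock1_center, stock2_center, stock3_center, stock4_center from where it was at the start of the episode above 0.05 m).
It fails at once if the tin or the tape roll is shifted by more than 30 mm (distance of any of tin_center, tape_center from where it was at the start of the episode above 0.03 m).
It also fails if it takes over 59 s, if anything falls off the work surface, if the arm or the gripper's body presses on something with over 40 N, if the wrist force passes 120 N, or if a joint passes its speed limit or range.

## Robot

A 6-joint arm with a two-finger parallel gripper is mounted at the origin on the work surface. World frame = base frame: x ahead of the robot, y to its left, z up, the work surface at z = 0. Lengths are in m, angles in rad, forces in N, time in s.
With the tool pointing down it reaches from about 0.3 to 0.875 m from the base axis. Payload 6.4 kg.
Tool frame: the origin (TCP) lies midway between the tips of the shut fingers; the grasp point (between the pads) lies ctrl.grip_point_offset behind it (ctrl.grip_point_offset is the distance from the TCP to the grasp point, in m); z points along the fingers, y is the direction in which the jaws open and shut (so a half turn about z gives the same grasp; the last joint's range is limited). The gripper opens to 85 mm and grips with 20 to 120 N. Pads are 22 mm wide; open, the fingers measure 114 mm over their backs; the gripper's body (76 mm by 85 mm) begins 54 mm behind the grasp point. The pads swing forward as they close: fully open they stand 13 mm farther back than shut.
Start: joints at [-1.401, 0.181, 1.607, -0, 1.354, -0.206], TCP at [0.211, -0.535, 0.231] pointing down, gripper open.
Joint ranges: [-2.99, 2.99], [-0.89, 2.07], [0.3, 2.58], [-1.14, 4.28], [0, 2.63], [-3.12, 3.12]. Speed limits (rad/s): [2.57, 2.57, 3.01, 3.14, 3.14, 3.14].

## Interface

Orientations are given as a unit quaternion [w, x, y, z].
In Python, from bench import ctrl, viewer gives the robot as it stands.
- The arm moves only by the shell command python3 -m handwheel 'ROWS' [OPENING]. ROWS is JSON, a list of rows, each an object with "travel": the shift along the tool's x, y, z as a fraction of full scale, a list of three; "dr": the turn, a rotation vector about the tool's x, y, z as a fraction of full scale, a list of three. A call has 1 to 20 rows; each row shifts and turns the pose as measured when the row begins, along the tool's axes as they then stand; what a row does not reach is not made up. Full scale, the value 1, is 150 mm for a shift and 30 degrees for a turn. A row lasts 1/12 s, in which the tool goes at most 41.7 mm and 7.16 degrees, less where a joint would pass 70% of its speed; a pose out of reach is approached as far as the arm can. A call with a number of a shift or a turn outside -1 to 1 is refused whole. A call with a gripper value outside its range is refused whole. OPENING is the opening, from -1 (shut) to 1 (fully open), set as the call begins (- or left out, the last holds). The fingers move at their own pace and stop on an object; the grip force is fixed at half the most. Time passes only in rows, so rows that do not move let the fingers close. It gives the time, the measured TCP pose, the force and the opening at its end, in the units of the state.
- ctrl.get_obs(): the state, without advancing time (a new reading comes with each control period).
- viewer.camera(name): name is "side" or "top" or "wrist"; returns the picture (384x512x3 uint8, red, green, blue); there is no depth.
- viewer.get_calibration(name): a dict with "camera_matrix" (3x3 intrinsics, pixels), "R" (3x3) and "t" (3): a world point X has camera coordinates R X + t. Camera axes: x right, y down, z forward; pixel columns grow to the right and rows downward; lengths in m; the calibration is good to about 2 mm. A picture is of the moment at which its call begins: read the wrist's pose just before it. get_calibration takes no time and is no camera call; for the wrist camera it gives the pose at the moment of the call.
- ctrl.hand_in(): hands the job in, once; it reports no verdict.
The state is a dict: "time_s": time; "q": joint angles; "dq": joint speeds; "joint_efforts": joint torques, N m; "eef_pos": TCP position; "eef_rot": TCP orientation; "wrist_force": force on the tool from outside, world axes, zero at the start; "torque": the same for the moment, N m; "opening": opening from 0.0 (shut) to 1.0 (fully open).
Only numpy, scipy, OpenCV 4.12 (cv2) and the standard library are available. Lean on these libraries where they do the work, as an engineer would, in place of code of your own. Each camera call takes 0.05 s, during which the arm holds its last target. There are 200 camera calls.

## Working session

There is one attempt and no reset: what is moved stays moved. The work goes in short steps, Python scripts to look and compute and a shell command to move; the robot and the scene stay as the last step left them, time stands still between calls to the robot, and variables do not carry over. Pictures are saved under pics/ and viewed, about 8 in all and at most 12, crops included, and the job is handed in when it is done.

```bash
ls; mkdir -p pics; python3 - <<'E'
from bench import ctrl, viewer
import cv2, numpy as np
o=ctrl.get_obs(); print({k:np.round(v,3).tolist() for k,v in o.items()}, ctrl.grip_point_offset)
for n in ("top","side"):
    im=viewer.camera(n); cv2.imwrite(f"pics/{n}0.png",cv2.cvtColor(im,cv2.COLOR_RGB2BGR))
    c=viewer.get_calibration(n); print(n,np.round(c["camera_matrix"],1).tolist(),np.round(c["R"],3).tolist(),np.round(c["t"],3).tolist())
a=cv2.imread("pics/top0.png")
E
```

```text
pics
{'time_s': 0.0, 'q': [-1.401, 0.182, 1.608, 0.0, 1.354, -0.206], 'dq': [-0.0, 0.001, -0.0, -0.001, -0.0, -0.0], 'joint_efforts': [-0.0, -44.487, -35.134, -0.0, 0.009, 0.0], 'eef_pos': [0.211, -0.534, 0.23], 'eef_rot': [-0.001, 0.982, 0.187, 0.0], 'wrist_force': [-0.747, 0.535, -0.649], 'torque': [-0.027, 0.025, 0.048], 'opening': 0.997} 0.0187
top [[499.5, 0.0, 252.9], [0.0, 499.5, 187.6], [0.0, 0.0, 1.0]] [[-0.001, -1.0, -0.012], [-0.995, 0.003, -0.098], [0.098, 0.012, -0.995]] [0.039, 0.54, 1.303]
side [[479.5, 0.0, 258.3], [0.0, 479.5, 183.1], [0.0, 0.0, 1.0]] [[0.999, -0.038, -0.007], [-0.034, -0.773, -0.634], [0.019, 0.634, -0.773]] [-0.557, 0.077, 1.151]
```

View pics/top0.png

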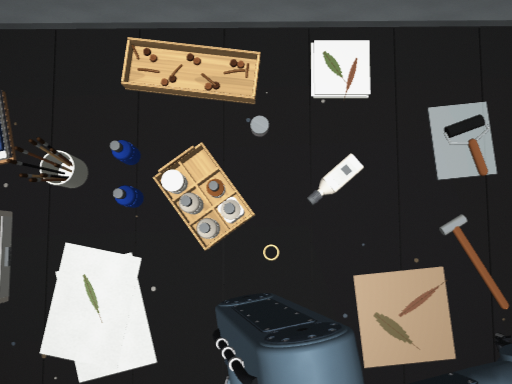

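View pics/side0.png

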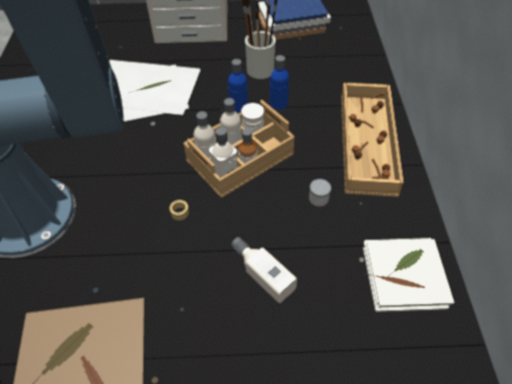

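Top view: the fallen bottle runs from its cap at (316,197) to its base at (352,162). The carrier is centred near (204,196) with the empty cell near (202,162), the tin is at (260,126) and the tape at (271,252). I'll enlarge the carrier and bottle and measure them.

```bash
cat > h.py <<'E'
from bench import ctrl, viewer
import cv2, numpy as np
def proj(n,X,c=None):
    c=c or viewer.get_calibration(n); p=(c["camera_matrix"]@(np.array(c["R"])@np.atleast_2d(X).T+np.reshape(c["t"],(3,1)))); return (p[:2]/p[2]).T
def ray(n,uv,z,c=None):
    c=c or viewer.get_calibration(n); R=np.array(c["R"]);C=-R.T@c["t"]
    d=R.T@np.linalg.solve(c["camera_matrix"],[uv[0],uv[1],1.]); return C+d*(z-C[2])/d[2]
def save(n,f,box=None,s=1):
    im=cv2.cvtColor(viewer.camera(n),cv2.COLOR_RGB2BGR); cv2.imwrite(f"pics/{f}_raw.png",im)
    if box: x,y,w,h=box; im=im[y:y+h,x:x+w]
    cv2.imwrite(f"pics/{f}.png",cv2.resize(im,None,fx=s,fy=s,interpolation=cv2.INTER_CUBIC))
E
python3 - <<'E'
from h import *
im=cv2.imread("pics/top0.png"); cv2.imwrite("pics/crop0.png",cv2.resize(im[135:255,145:265],None,fx=5,fy=5,interpolation=cv2.INTER_CUBIC))
for n,roi in (("top",(295,145,75,65)),("side",(225,230,80,75))):
    im=cv2.imread(f"pics/{n}0.png"); x,y,w,h=roi; r=im[y:y+h,x:x+w].max(2)
    for t,nm in ((150,"white"),(60,"all")):
        m=(r>t).astype(np.uint8); k,l,s,c=cv2.connectedComponentsWithStats(m); i=1+s[1:,4].argmax()
        pts=np.argwhere(l==i)[:,::-1].astype(np.float32)+[x,y]
        q=cv2.minAreaRect(pts.astype(np.float32)); ctr=pts.mean(0)
        u=np.linalg.svd(pts-ctr,full_matrices=False)[2][0]; a=(pts-ctr)@u
        b=cv2.boxPoints(q); print(n,nm,s[i],q, 'ends',ctr+u*a.min(),ctr+u*a.max())
        print([np.round(ray(n,e,.026)[:2],4).tolist() for e in (ctr,ctr+u*a.min(),ctr+u*a.max())])
E
```

```text
top white [ 22   9  47  42 869] ((338.2130126953125, 176.0887451171875), (19.67739486694336, 50.775936126708984), 49.184913635253906) ends [357.42841565 159.49530506] [319.02293145 192.71424768]
[[0.5731, -0.1932], [0.6148, -0.2419], [0.526, -0.1382]]
top all [  12    8   57   51 1105] ((333.8230285644531, 180.15489196777344), (20.507715225219727, 63.87494659423828), 48.8140754699707) ends [358.0010195 159.2045136] [309.56995124 200.979431  ]
[[0.5668, -0.1863], [0.6156, -0.2434], [0.5041, -0.1129]]
side white [  17   17   54   47 1184] ((266.90728759765625, 266.69744873046875), (57.65517044067383, 24.10344886779785), 43.602821350097656) ends [244.38999043 248.36481343] [288.88790928 286.19027158]
[[0.5719, -0.183], [0.5224, -0.131], [0.6133, -0.2266]]
side all [   6    7   67   67 2013] ((262.1999816894531, 265.8999938964844), (79.39630889892578, 32.056549072265625), 43.45184326171875) ends [233.42700943 238.55513113] [290.67550582 293.5053638 ]
[[0.5683, -0.1872], [0.4984, -0.1044], [0.6157, -0.2433]]
```

View pics/crop0.png

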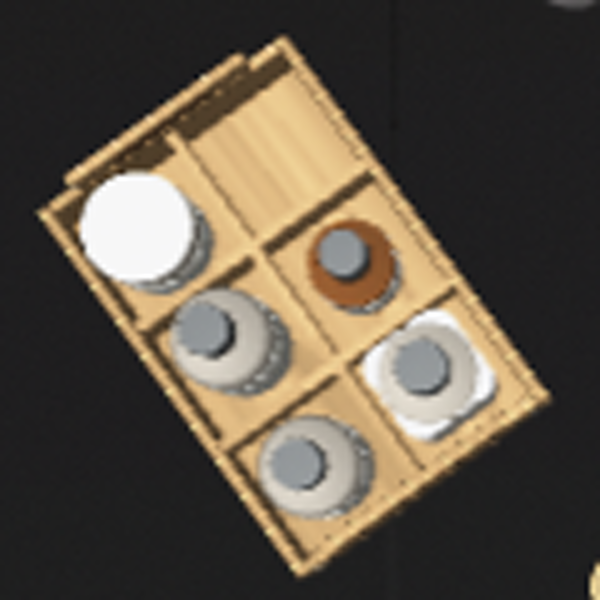

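```bash
python3 - <<'E'
from h import *
P={k:np.array([145+u/5-.4,135+v/5-.4]) for k,(u,v) in dict(TR=(287,38),TL=(38,212),BL=(301,577),BR=(550,398),J1=(262,246),J2=(344,358),D0=(172,132),D1=(424,468)).items()}
W={k:ray("top",p,.066)[:2] for k,p in P.items()}
for k in W: print(k,np.round(W[k],4))
n=np.linalg.norm
print("x-len",n(W['TR']-W['TL']),n(W['BR']-W['BL']),"y-len",n(W['TR']-W['BR']),n(W['TL']-W['BL']),"J",n(W['J1']-W['J2']))
c=(W['TR']+W['TL']+W['BL']+W['BR'])/4; print(c,(W['J1']+W['J2'])/2)
y=(W['TR']+W['TL']-W['BR']-W['BL']);y/=n(y)
y2=(W['D0']-W['D1']);y2/=n(y2); x=(W['TR']-W['TL']+W['BR']-W['BL']);x/=n(x)
print("ang y",np.degrees(np.arctan2(y[1],y[0])),np.degrees(np.arctan2(y2[1],y2[0])),"x",np.degrees(np.arctan2(x[1],x[0])))
im=cv2.imread("pics/side0.png"); 
x=np.array([y[1],-y[0]])
for sx in(-1,1):
  for sy in (-1,1):
    p=np.append(c+x*.079*sx+y*.117*sy,.066); 
    for q in proj("side",p): cv2.circle(im,tuple(int(round(v*16)) for v in q),16,(0,0,255),-1,cv2.LINE_AA,4)
p=np.append(c+x*.038+y*.076,.006); print("empty",p,"stock", np.append(c+x*.038,0)); 
for q in proj("side",p): cv2.circle(im,tuple(int(round(v*16)) for v in q),16,(255,0,0),-1,cv2.LINE_AA,4)
for q in np.r_[proj("side",[[.513,-.123,.026],[.5025,-.11,.026],[.609,-.235,.026]])]: cv2.circle(im,tuple(int(round(v*16)) for v in q),12,(0,255,0),-1,cv2.LINE_AA,4)
cv2.imwrite("pics/chk.png",cv2.resize(im[85:305,165:325],None,fx=3.2,fy=2.7))
for nm,px,z in (("tin",(260,125),.046),("tape",(271,252),.024)): print(nm,ray("top",px,z))
E
```

```text
TR [0.6555 0.1695]
TL [0.5645 0.2981]
BL [0.3764 0.16  ]
BR [0.4675 0.0326]
J1 [0.5464 0.1815]
J2 [0.4883 0.1387]
D0 [0.6062 0.229 ]
D1 [0.4318 0.0973]
x-len 0.15751787895729458 0.1565887364007913 y-len 0.2325430872436124 0.2333395767725955 J 0.07219910707160423
[0.51597317 0.16504933] [0.51737459 0.16011858]
ang y 36.172637971496194 37.05709040187164 x -54.55090165759937
empty [0.59975195 0.17923086 0.006     ] stock [0.53840154 0.13437412 0.        ]
tin [0.70505843 0.01806031 0.046     ]
tape [ 0.36986068 -0.01000755  0.024     ]
```

View pics/chk.png

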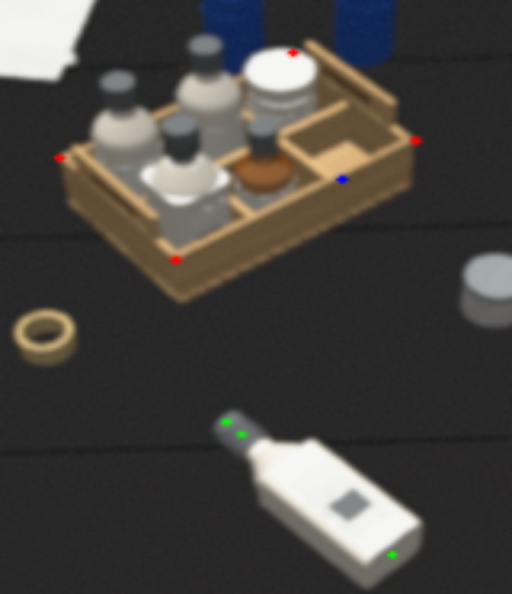

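Calibration agrees: the carrier measures 157 x 233 mm, and its corners land correctly in the side view (red dots). The cap's middle is at (0.513,-0.123) and the bottle's axis lies at about 130.5°. The empty cell is at (0.600,0.179) and the carrier's y axis lies at 36°. I'll turn the tool to yaw 130.5°, with the jaws across the cap, and move over it.

```bash
cat >> h.py <<'E'
from scipy.spatial.transform import Rotation as Ro
def go(tgt,yaw):   # tgt: TCP position, yaw: heading of tool x, tool pointing down -> remaining travel/dr totals in full-scale units
    o=ctrl.get_obs(); w,x,y,z=o["eef_rot"]; R=Ro.from_quat([x,y,z,w])
    T=Ro.from_euler('z',yaw,degrees=True)*Ro.from_euler('x',180,degrees=True)
    m=R.as_matrix(); print("t",round(o["time_s"],2),"pos",np.round(o["eef_pos"],4),"yaw",round(np.degrees(np.arctan2(m[1,0],m[0,0])),2),"open",round(o["opening"],4),"F",np.round(o["wrist_force"],1))
    print("travel",np.round(R.inv().apply(np.array(tgt)-o["eef_pos"])/.15,4),"dr",np.round((R.inv()*T).as_rotvec(degrees=True)/30,4))
E
Z='{"travel":[0,0,0],"dr":[0,0,-0.227]}'
python3 -m handwheel '[{"travel":[0,0,0],"dr":[0,0,-0.227]},{"travel":[0,0,0],"dr":[0,0,-0.227]},{"travel":[0,0,0],"dr":[0,0,-0.227]},{"travel":[0,0,0],"dr":[0,0,-0.227]},{"travel":[0,0,0],"dr":[0,0,-0.227]},{"travel":[0,0,0],"dr":[0,0,-0.227]},{"travel":[0,0,0],"dr":[0,0,-0.227]},{"travel":[0,0,0],"dr":[0,0,-0.227]},{"travel":[0,0,0],"dr":[0,0,-0.227]},{"travel":[0,0,0],"dr":[0,0,-0.227]},{"travel":[0,0,0],"dr":[0,0,-0.227]},{"travel":[0,0,0],"dr":[0,0,-0.227]},{"travel":[0,0,0],"dr":[0,0,-0.227]},{"travel":[0,0,0],"dr":[0,0,-0.227]},{"travel":[0,0,0],"dr":[0,0,-0.227]},{"travel":[0,0,0],"dr":[0,0,-0.227]}]' 1
python3 -c "from h import *; go([.513,-.123,.2],130.5)"
```

```text
time_s: 1.43
eef_pos: [0.2099, -0.5286, 0.2213]
eef_rot: [-0.005, 0.377, 0.926, 0.008]
wrist_force: [-0.7, -0.2, -0.0]
opening: 0.999
t 1.43 pos [ 0.2099 -0.5286  0.2213] yaw 135.67 open 0.9986 F [-0.7 -0.2 -0. ]
travel [0.4419 3.344  0.187 ] dr [ 0.0202 -0.0307  0.1722]
```

```bash
python3 -m handwheel '[{"travel":[0.03,0.24,0],"dr":[0,0,0.05]},{"travel":[0.03,0.24,0],"dr":[0,0,0.05]},{"travel":[0.03,0.24,0],"dr":[0,0,0.05]},{"travel":[0.03,0.24,0],"dr":[0,0,0]},{"travel":[0.03,0.24,0],"dr":[0,0,0]},{"travel":[0.03,0.24,0],"dr":[0,0,0]},{"travel":[0.03,0.24,0],"dr":[0,0,0]},{"travel":[0.03,0.24,0],"dr":[0,0,0]},{"travel":[0.03,0.24,0],"dr":[0,0,0]},{"travel":[0.03,0.24,0],"dr":[0,0,0]},{"travel":[0.03,0.24,0],"dr":[0,0,0]},{"travel":[0.03,0.24,0],"dr":[0,0,0]},{"travel":[0.03,0.2,0],"dr":[0,0,0]},{"travel":[0,0,0],"dr":[0,0,0]}]' -0.06
python3 -c "from h import *; go([.513,-.123,.2],130.5)"
```

```text
time_s: 2.6
eef_pos: [0.5217, -0.1575, 0.2216]
eef_rot: [-0.009, 0.414, 0.91, 0.01]
wrist_force: [-0.1, 1.0, -0.5]
opening: 0.473
t 2.6 pos [ 0.5217 -0.1575  0.2216] yaw 131.12 open 0.4728 F [-0.1  1.  -0.5]
travel [0.2079 0.1058 0.1506] dr [ 0.0216 -0.047   0.0205]
```

```bash
python3 -m handwheel '[{"travel":[0.1,0.05,0.07],"dr":[0.02,-0.04,0.02]},{"travel":[0.1,0.05,0.07],"dr":[0,0,0]},{"travel":[0,0,0],"dr":[0,0,0]}]'
python3 - <<'E'
from h import *
go([.513,-.123,.1],130.5)
c=viewer.get_calibration("wrist"); save("wrist","w1")
import json; json.dump({k:np.array(v).tolist() for k,v in c.items()},open("w1.json","w"))
print(proj("wrist",[[.513,-.123,.026],[.5025,-.11,.026],[.609,-.235,.026]],c))
E
```

```text
time_s: 2.85
eef_pos: [0.5139, -0.122, 0.1996]
eef_rot: [-0.002, 0.417, 0.909, 0.001]
wrist_force: [-0.1, 0.9, -0.5]
opening: 0.47
t 2.85 pos [ 0.5139 -0.122   0.1996] yaw 130.72 open 0.4702 F [-0.1  0.9 -0.5]
travel [-0.0032 -0.0087  0.6639] dr [-0.0007 -0.0067  0.0073]
[[253.62398771 176.82529462]
 [254.09123628 161.80427217]
 [253.49806932 291.91334735]]
```

View pics/w1.png

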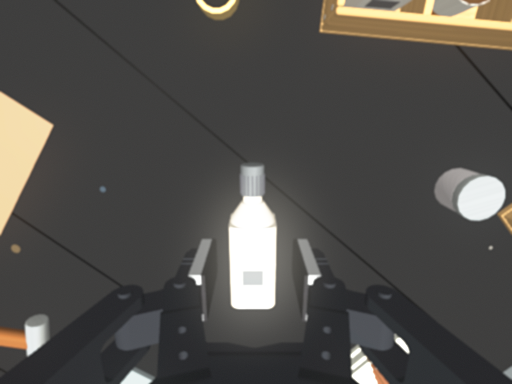

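The wrist view shows the cap at x 241–265, y 163–196, centred near (253,180). The predicted centre was (253.6,176.8), so it sits about 2 mm nearer the base, and the axis is aligned. I'll descend.

```bash
python3 -m handwheel '[{"travel":[-0.005,0,0.2],"dr":[0,0,0]},{"travel":[-0.005,0,0.2],"dr":[0,0,0]},{"travel":[-0.005,0,0.2],"dr":[0,0,0]},{"travel":[0,0,0.2],"dr":[0,0,0]},{"travel":[0,0,0.2],"dr":[0,0,0]},{"travel":[0,0,0.1],"dr":[0,0,0]},{"travel":[0,0,0],"dr":[0,0,0]}]'
python3 -c "from h import *; go([.5145,-.1245,.008],130.5)"
```

```text
time_s: 3.48
eef_pos: [0.5217, -0.1359, 0.0358]
eef_rot: [0.006, 0.419, 0.908, -0.001]
wrist_force: [-0.8, 0.7, 0.2]
opening: 0.47
t 3.48 pos [ 0.5217 -0.1359  0.0358] yaw 130.51 open 0.4699 F [-0.8  0.7  0.2]
travel [0.0911 0.0122 0.1839] dr [0.0059 0.0244 0.0002]
```

```bash
python3 -m handwheel '[{"travel":[0.09,0.012,0],"dr":[0.006,0.025,0]},{"travel":[0,0,0.06],"dr":[0,0,0]},{"travel":[0,0,0.06],"dr":[0,0,0]},{"travel":[0,0,0.06],"dr":[0,0,0]},{"travel":[0,0,0],"dr":[0,0,0]}]'
python3 -c "from h import *; go([.5145,-.1245,.008],130.5)"
```

```text
time_s: 3.9
eef_pos: [0.5163, -0.1272, 0.0105]
eef_rot: [0.002, 0.42, 0.908, -0.0]
wrist_force: [-0.9, -0.1, -0.3]
opening: 0.472
t 3.9 pos [ 0.5163 -0.1272  0.0105] yaw 130.37 open 0.4723 F [-0.9 -0.1 -0.3]
travel [0.0214 0.0026 0.0165] dr [ 0.0031  0.008  -0.0042]
```

Fine-tune, then close and lift about 180 mm; the base has to clear the table when it swings 147 mm below the fingers.

```bash
python3 -m handwheel '[{"travel":[0.022,0.003,0.016],"dr":[0.003,0.008,0]},{"travel":[0,0,0],"dr":[0,0,0]}]'
python3 -m handwheel '[{"travel":[0,0,0],"dr":[0,0,0]},{"travel":[0,0,0],"dr":[0,0,0]},{"travel":[0,0,0],"dr":[0,0,0]},{"travel":[0,0,0],"dr":[0,0,0]},{"travel":[0,0,0],"dr":[0,0,0]},{"travel":[0,0,0],"dr":[0,0,0]},{"travel":[0,0,0],"dr":[0,0,0]},{"travel":[0,0,0],"dr":[0,0,0]}]' -1
python3 -c "from h import *; go([.5145,-.1245,.24],130.5)"
```

```text
time_s: 4.07
eef_pos: [0.515, -0.1245, 0.0083]
eef_rot: [0.0, 0.42, 0.908, 0.0]
wrist_force: [-0.1, -0.3, -0.4]
opening: 0.474
time_s: 4.73
eef_pos: [0.5154, -0.1246, 0.0093]
eef_rot: [0.001, 0.419, 0.908, -0.0]
wrist_force: [0.1, 0.4, -1.7]
opening: 0.286
t 4.73 pos [ 0.5154 -0.1246  0.0093] yaw 130.4 open 0.2855 F [ 0.1  0.4 -1.7]
travel [ 1.5000e-03 -3.2000e-03 -1.5383e+00] dr [ 0.0012  0.0036 -0.0034]
```

```bash
python3 -m handwheel '[{"travel":[0,0,-0.03],"dr":[0,0,0]},{"travel":[0,0,-0.06],"dr":[0,0,0]},{"travel":[0,0,-0.1],"dr":[0,0,0]},{"travel":[0,0,-0.1],"dr":[0,0,0]},{"travel":[0,0,-0.1],"dr":[0,0,0]},{"travel":[0,0,-0.1],"dr":[0,0,0]},{"travel":[0,0,-0.1],"dr":[0,0,0]},{"travel":[0,0,-0.1],"dr":[0,0,0]},{"travel":[0,0,-0.1],"dr":[0,0,0]},{"travel":[0,0,-0.1],"dr":[0,0,0]},{"travel":[0,0,-0.1],"dr":[0,0,0]},{"travel":[0,0,-0.1],"dr":[0,0,0]},{"travel":[0,0,-0.1],"dr":[0,0,0]},{"travel":[0,0,-0.1],"dr":[0,0,0]},{"travel":[0,0,-0.1],"dr":[0,0,0]},{"travel":[0,0,-0.1],"dr":[0,0,0]},{"travel":[0,0,-0.06],"dr":[0,0,0]},{"travel":[0,0,-0.03],"dr":[0,0,0]},{"travel":[0,0,0],"dr":[0,0,0]}]'
python3 - <<'E'
from h import *
go([.5145,-.1245,.24],130.5)
save("side","s1",(150,60,250,250),2.2)
E
```

```text
time_s: 6.32
eef_pos: [0.5086, -0.1196, 0.2641]
eef_rot: [-0.005, 0.419, 0.908, 0.001]
wrist_force: [0.2, -0.4, -2.7]
opening: 0.281
t 6.32 pos [ 0.5086 -0.1196  0.2641] yaw 130.48 open 0.2813 F [ 0.2 -0.4 -2.7]
travel [-0.0525  0.009   0.1603] dr [-0.0032 -0.0206 -0.0007]
```

View pics/s1.png

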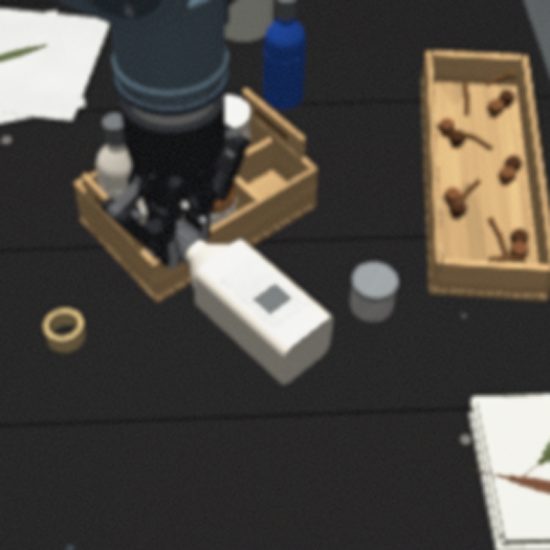

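The bottle is held level, with its base at about (310,350) in the crop, and the force reading is -2.7 N. I'll ease the grip in about 0.5 mm steps and watch the moment at the wrist.

```bash
T='python3 -c "
from h import *
o=ctrl.get_obs(); print(np.round(o[\"torque\"],3),o[\"opening\"])"'; eval "$T"
python3 -m handwheel '[{"travel":[0,0,0],"dr":[0,0,0]},{"travel":[0,0,0],"dr":[0,0,0]}]' -0.426; eval "$T"
python3 -m handwheel '[{"travel":[0,0,0],"dr":[0,0,0]},{"travel":[0,0,0],"dr":[0,0,0]}]' -0.415; eval "$T"
```

```text
[ 0.194  0.177 -0.005] 0.2830786121526243
time_s: 6.53
eef_pos: [0.5075, -0.119, 0.2619]
eef_rot: [-0.007, 0.419, 0.908, 0.002]
wrist_force: [-0.5, 0.6, -3.6]
opening: 0.289
[ 0.237  0.132 -0.023] 0.28944080316262505
time_s: 6.7
eef_pos: [0.5067, -0.1187, 0.2601]
eef_rot: [-0.008, 0.419, 0.908, 0.002]
wrist_force: [0.2, 0.1, -1.4]
opening: 0.296
[ 0.1    0.101 -0.028] 0.2956463079918774
```

```bash
T='python3 -c "
from h import *
o=ctrl.get_obs(); print(np.round(o[\"torque\"],3),o[\"opening\"])"'
python3 -m handwheel '[{"travel":[0,0,0],"dr":[0,0,0]},{"travel":[0,0,0],"dr":[0,0,0]},{"travel":[0,0,0],"dr":[0,0,0]},{"travel":[0,0,0],"dr":[0,0,0]}]' -0.415; eval "$T"
python3 -c "from h import *;save('side','s2',(150,60,250,250),2.2)"
```

```text
time_s: 7.03
eef_pos: [0.5058, -0.1182, 0.2581]
eef_rot: [-0.01, 0.419, 0.908, 0.002]
wrist_force: [0.6, 0.3, -3.4]
opening: 0.293
[0.089 0.043 0.014] 0.2933812881558491
```

View pics/s2.png

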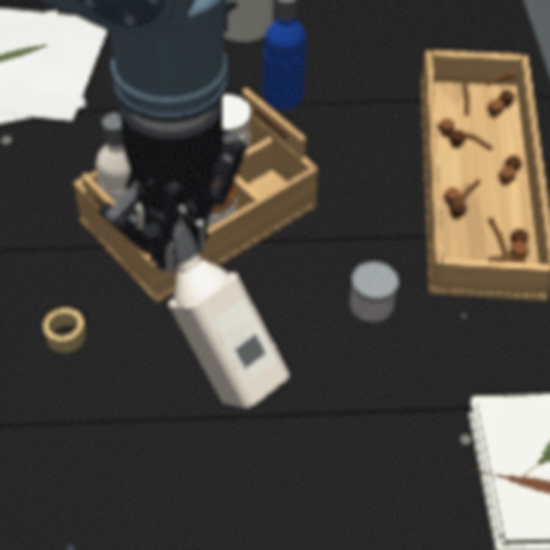

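It has swung most of the way, with the base at about (250,390), and friction holds it off vertical. I'll ease a little more.

```bash
T='python3 -c "
from h import *
o=ctrl.get_obs(); print(np.round(o[\"torque\"],3),o[\"opening\"])"'
python3 -m handwheel '[{"travel":[0,0,-0.01],"dr":[0,0,0]},{"travel":[0,0,-0.01],"dr":[0,0,0]},{"travel":[0,0,-0.01],"dr":[0,0,0]},{"travel":[0,0,-0.01],"dr":[0,0,0]}]' -0.408; eval "$T"
python3 -m handwheel '[{"travel":[0,0,-0.01],"dr":[0,0,0]},{"travel":[0,0,-0.01],"dr":[0,0,0]},{"travel":[0,0,-0.01],"dr":[0,0,0]},{"travel":[0,0,-0.01],"dr":[0,0,0]}]' -0.4; eval "$T"
python3 -c "from h import *;save('side','s3',(150,60,250,250),2.2)
im=cv2.imread('pics/s3_raw.png')[60:,150:]; m=((im.min(2)>110)).astype(np.uint8); m=m[90:200,50:150]; k,l,s,c=cv2.connectedComponentsWithStats(m); print(s[1:],c[1:])
"
```

```text
time_s: 7.42
eef_pos: [0.506, -0.1184, 0.2646]
eef_rot: [-0.01, 0.419, 0.908, 0.002]
wrist_force: [0.5, -1.1, -3.5]
opening: 0.3
[ 0.081  0.08  -0.014] 0.29984571530882154
time_s: 7.75
eef_pos: [0.5065, -0.1187, 0.2719]
eef_rot: [-0.01, 0.419, 0.908, 0.002]
wrist_force: [-0.2, 0.4, -3.3]
opening: 0.3
[0.147 0.133 0.011] 0.30004962568663307
[[ 11   0   4   6  21]
 [ 32   0   2   1   2]
 [ 66   0   4   2   5]
 [ 40   5   3   3   6]
 [ 30   6   5   6  20]
 [ 46   6  11   8  28]
 [ 14  22  37  26 590]
 [ 34  42  16  16 126]
 [ 35  56   1   1   1]
 [ 50  62   1   1   1]] [[12.52380952  2.38095238]
 [32.5         0.        ]
 [67.4         0.2       ]
 [40.83333333  5.83333333]
 [31.7         8.55      ]
 [50.17857143  9.07142857]
 [31.8440678  34.65254237]
 [42.51587302 49.24603175]
 [35.         56.        ]
 [50.         62.        ]]
```

```bash
cat > ov.py <<'E'
import sys
from h import *
def ov(src,out):
    im=cv2.imread(src); w,x,y,z=ctrl.get_obs()["eef_rot"]; R=Ro.from_quat([x,y,z,w]); g=ctrl.get_obs()["eef_pos"]-R.apply([0,0,ctrl.grip_point_offset])
    print("grasp",g)
    for d in (0,-47,-147):
        q=proj("side",g+[0,0,d/1000])[0]; cv2.circle(im,tuple(int(round(v*16)) for v in q),20,(0,0,255),-1,cv2.LINE_AA,4)
    cv2.imwrite(out,cv2.resize(im[60:310,150:400],None,fx=2.2,fy=2.2,interpolation=cv2.INTER_CUBIC))
E
python3 -c "from ov import *;ov('pics/s3_raw.png','pics/s3o.png')"
```

```text
grasp [ 0.50696103 -0.11900091  0.29100988]
```

View pics/s3o.png

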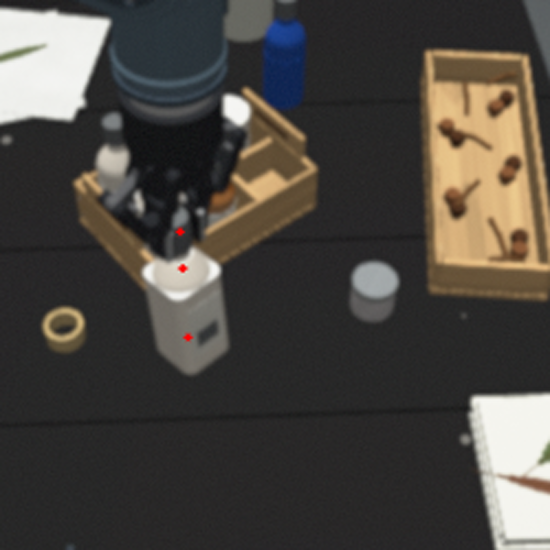

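It hangs almost upright: the body corners at (155,350), (190,375) and (228,348) put the base about 3 px right of and 10 px below the prediction. I'll give it a moment longer, then grip again.

```bash

python3 -m handwheel '[{"travel":[0,0,-0.006],"dr":[0,0,0]},{"travel":[0,0,-0.006],"dr":[0,0,0]},{"travel":[0,0,-0.006],"dr":[0,0,0]},{"travel":[0,0,-0.006],"dr":[0,0,0]}]' -0.397
python3 -m handwheel '[{"travel":[0,0,-0.006],"dr":[0,0,0]},{"travel":[0,0,-0.006],"dr":[0,0,0]},{"travel":[0,0,-0.006],"dr":[0,0,0]},{"travel":[0,0,-0.006],"dr":[0,0,0]},{"travel":[0,0,-0.006],"dr":[0,0,0]},{"travel":[0,0,-0.006],"dr":[0,0,0]}]' -1
python3 - <<'E'
from ov import *
save("side","s4"); a=cv2.imread('pics/s4_raw.png')
ov('pics/s4_raw.png','pics/s4o.png'); s=cv2.imread('pics/s4o.png')[200:420,80:280]
c=viewer.get_calibration("wrist"); save("wrist","w2"); w=cv2.imread('pics/w2_raw.png')
o=ctrl.get_obs();q=o["eef_rot"];R=Ro.from_quat([q[1],q[2],q[3],q[0]]);g=o["eef_pos"]-R.apply([0,0,ctrl.grip_point_offset])
for d in (17,-17,-147):
    p=proj("wrist",g+[0,0,d/1000],c)[0]; print(d,p); cv2.circle(w,tuple(int(round(v*16)) for v in p),30,(0,0,255),-1,cv2.LINE_AA,4)
s=cv2.resize(s,(349,384)); w=w[:, 90:540]; cv2.imwrite("pics/c2.png",np.hstack([w,s]))
go([.6,.179,.26],126)
E
```

```text
time_s: 8.13
eef_pos: [0.5069, -0.119, 0.2763]
eef_rot: [-0.009, 0.419, 0.908, 0.001]
wrist_force: [0.1, 0.8, -2.6]
opening: 0.304
time_s: 8.63
eef_pos: [0.5069, -0.1191, 0.2822]
eef_rot: [-0.009, 0.419, 0.908, 0.001]
wrist_force: [1.0, -0.1, -2.8]
opening: 0.284
grasp [ 0.5072944  -0.11930434  0.30112743]
17 [255.72969916 292.61364393]
-17 [255.70047287 254.61841125]
-147 [255.65075239 189.97996505]
t 8.73 pos [ 0.507  -0.1191  0.2823] yaw 130.47 open 0.2865 F [-0.5  0.7 -2.1]
travel [1.1069 1.7623 0.159 ] dr [-0.0106 -0.0322  0.1491]
```

View pics/c2.png

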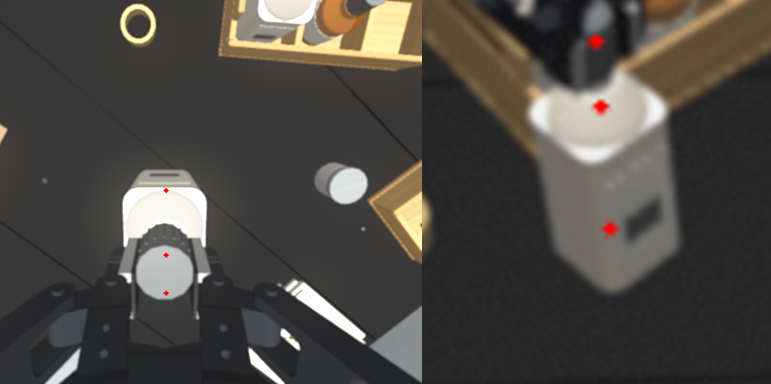

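```bash
python3 - <<'E'
from h import *
c=viewer.get_calibration("wrist")
o=ctrl.get_obs();q=o["eef_rot"];R=Ro.from_quat([q[1],q[2],q[3],q[0]]);g=o["eef_pos"]-R.apply([0,0,ctrl.grip_point_offset])
T=np.array(c["R"])@R.as_matrix(); print("f",c["camera_matrix"][0][0],"tool axes in cam",np.round(T,2).tolist(), "g cam",np.array(c["R"])@g+c["t"])
tx=R.apply([1,0,0])
from scipy.optimize import least_squares
# in tool-x / z plane: unknown grip slip (dx,dz of cap middle) and tilt th (base towards +tool x)
def pts(p):
    dx,dz,th=p; a=-np.cos(th)*np.array([0,0,1])+np.sin(th)*tx; b=np.cos(th)*tx+np.sin(th)*np.array([0,0,1]); m=g+dx*tx+[0,0,dz]
    return [m-.017*a+.013*b, m-.017*a-.013*b, m+.147*a+.026*b, m+.047*a+.026*b]
print("nominal rows",proj("wrist",pts([0,0,0]),c)[:,1], "seen 245,298,170,186ish")
s=least_squares(lambda p:proj("wrist",pts(p),c)[:,1][:4]-[245,298,170,186],[0,0,0]); print(s.x,s.fun)
E
```

```text
f 296.25812699976564 tool axes in cam [[-0.0, 1.0, -0.0], [-0.95, -0.0, -0.3], [-0.3, 0.0, 0.95]] g cam [0.00074596 0.03631313 0.14220113]
nominal rows [265.74767843 318.0945323  163.1482992  192.76989888] seen 245,298,170,186ish
[ 0.00521192 -0.0057601  -0.08308686] [-1.08436349  0.501369   -0.96332246  1.52208736]
```

The fit from the wrist view says the cap has slipped about 6 mm down and 5 mm along tool x, and the bottle leans 0.083 rad with its base towards -tool x. The side view agrees, and this is within 0.2 rad. I'll tilt the tool +0.158 about y to make the bottle plumb, then carry it along tool y and tool x, away from the standing bottles.

```bash

python3 -m handwheel '[{"travel":[0,0,-0.01],"dr":[0,0.05,0.04]},{"travel":[0,0,-0.01],"dr":[0,0.05,0.04]},{"travel":[0,0,-0.01],"dr":[0,0.05,0.04]},{"travel":[0,0.05,-0.01],"dr":[0,0,0]},{"travel":[0,0.1,-0.01],"dr":[0,0,0]},{"travel":[0,0.12,-0.01],"dr":[0,0,0]},{"travel":[0,0.12,-0.01],"dr":[0,0,0]},{"travel":[0,0.12,-0.01],"dr":[0,0,0]},{"travel":[0,0.12,-0.01],"dr":[0,0,0]},{"travel":[0,0.12,-0.01],"dr":[0,0,0]},{"travel":[0,0.12,-0.01],"dr":[0,0,0]},{"travel":[0,0.12,-0.01],"dr":[0,0,0]},{"travel":[0,0.12,-0.01],"dr":[0,0,0]},{"travel":[0,0.12,-0.01],"dr":[0,0,0]},{"travel":[0,0.12,-0.01],"dr":[0,0,0]},{"travel":[0,0.12,-0.01],"dr":[0,0,0]},{"travel":[0,0.12,-0.01],"dr":[0,0,0]},{"travel":[0,0.1,-0.01],"dr":[0,0,0]},{"travel":[0,0.05,-0.01],"dr":[0,0,0]}]'
python3 -c "from h import *; go([.6025,.176,.285],126)"
```

```text
time_s: 10.32
eef_pos: [0.7311, 0.0505, 0.3061]
eef_rot: [-0.041, 0.444, 0.895, 0.017]
wrist_force: [-0.3, -2.0, -2.6]
opening: 0.287
t 10.32 pos [0.7311 0.0505 0.3061] yaw 127.19 open 0.2866 F [-0.3 -2.  -2.6]
travel [ 1.1673 -0.176   0.2467] dr [-0.0125 -0.1701  0.04  ]
```

```bash

python3 -m handwheel '[{"travel":[0.05,-0.012,0],"dr":[0,0.004,0.01]},{"travel":[0.08,-0.012,0],"dr":[0,0,0.01]},{"travel":[0.1,-0.012,0.01],"dr":[0,0,0.01]},{"travel":[0.1,-0.012,0.01],"dr":[0,0,0]},{"travel":[0.1,-0.012,0.01],"dr":[0,0,0]},{"travel":[0.1,-0.012,0.01],"dr":[0,0,0]},{"travel":[0.1,-0.012,0.01],"dr":[0,0,0]},{"travel":[0.1,-0.012,0.01],"dr":[0,0,0]},{"travel":[0.1,-0.012,0.01],"dr":[0,0,0]},{"travel":[0.1,-0.012,0.01],"dr":[0,0,0]},{"travel":[0.1,-0.012,0.01],"dr":[0,0,0]},{"travel":[0.08,-0.012,0],"dr":[0,0,0]},{"travel":[0.05,-0.01,0],"dr":[0,0,0]},{"travel":[0,0,0],"dr":[0,0,0]}]'
python3 -c "from h import *; go([.6025,.176,.285],126)"
```

```text
time_s: 11.48
eef_pos: [0.5895, 0.1907, 0.3065]
eef_rot: [-0.043, 0.45, 0.892, 0.017]
wrist_force: [1.5, 0.7, -2.6]
opening: 0.288
t 11.48 pos [0.5895 0.1907 0.3065] yaw 126.37 open 0.288 F [ 1.5  0.7 -2.6]
travel [-0.1432  0.0128  0.1309] dr [-0.0188 -0.1761  0.0133]
```

```bash

python3 -m handwheel '[{"travel":[-0.06,0.006,0.03],"dr":[0,0,0.01]},{"travel":[-0.06,0.006,0.06],"dr":[0,0,0]},{"travel":[0,0,0.06],"dr":[0,0,0]},{"travel":[0,0,0.06],"dr":[0,0,0]},{"travel":[0,0,0.06],"dr":[0,0,0]},{"travel":[0,0,0.03],"dr":[0,0,0]},{"travel":[0,0,0],"dr":[0,0,0]}]'
python3 - <<'E'
from h import *
go([.6025,.176,.25],126)
c=viewer.get_calibration("wrist"); save("wrist","w3"); save("side","s5"); 
import json; json.dump({k:np.array(v).tolist() for k,v in c.items()},open("w3.json","w"))
w=cv2.imread('pics/w3_raw.png'); s=cv2.imread('pics/s5_raw.png')
C=np.array([.516,.165]);th=np.radians(36);y=np.array([np.cos(th),np.sin(th)]);x=np.array([y[1],-y[0]])
def dot(im,n,P,col,cc=None):
    for q in proj(n,P,cc): cv2.circle(im,tuple(int(round(v*16)) for v in q),22,col,-1,cv2.LINE_AA,4)
P=[np.append(C+x*a*.079+y*b*.117,.066) for a in(-1,1) for b in (-1,1)]+[np.append(C+y*b*.038,.066) for b in(-1,1)]
dot(w,"wrist",P,(0,0,255),c); dot(s,"side",P,(0,0,255))
o=ctrl.get_obs(); P=[np.append(o["eef_pos"][:2]+.004*np.array([-.588,.809]),o["eef_pos"][2]-.134)]
dot(w,"wrist",P,(255,0,0),c); dot(s,"side",P,(255,0,0))
s=cv2.resize(s[60:205,180:290],(288,380)); cv2.imwrite("pics/c3.png",np.hstack([w,cv2.copyMakeBorder(s,0,4,0,0,0)]))
E
```

```text
time_s: 12.07
eef_pos: [0.6008, 0.1758, 0.2531]
eef_rot: [-0.043, 0.455, 0.889, 0.016]
wrist_force: [-0.2, -0.1, -2.9]
opening: 0.287
t 12.07 pos [0.6008 0.1758 0.2531] yaw 125.8 open 0.2873 F [-0.2 -0.1 -2.9]
travel [-0.0075  0.0098  0.02  ] dr [-0.0225 -0.1746 -0.0056]
```

View pics/c3.png

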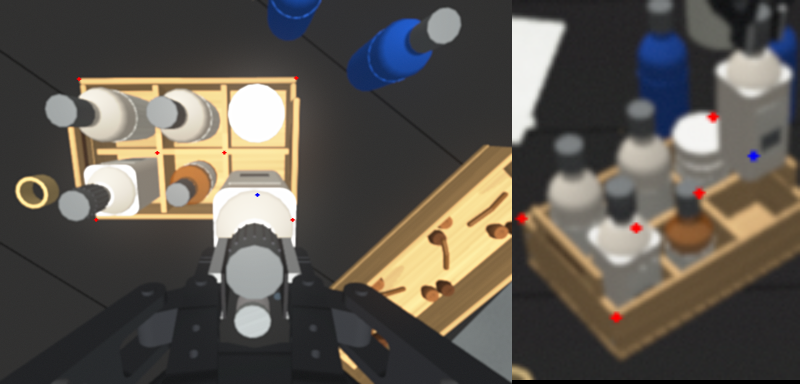

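The wrist view with overlay has the carrier corners and divider junctions on the predicted dots to within about 2 px, and the bottle square to the carrier. I'll refit the bottle's lean and base position.

```bash
cat > fit.py <<'E'
from h import *
import json; from scipy.optimize import least_squares
c={k:np.array(v) for k,v in json.load(open("w3.json")).items()}
o=ctrl.get_obs();q=o["eef_rot"];R=Ro.from_quat([q[1],q[2],q[3],q[0]]);g=o["eef_pos"]-R.apply([0,0,ctrl.grip_point_offset])
tx=R.apply([1,0,0]); tx[2]=0; tx/=np.linalg.norm(tx); Z=np.array([0,0,1])
def fr(p):
    dx,dz,th=p; a=-np.cos(th)*Z+np.sin(th)*tx; b=np.cos(th)*tx+np.sin(th)*Z; return g+dx*tx+dz*Z,a,b
def pts(p):
    m,a,b=fr(p); return [m-.017*a+.013*b, m-.017*a-.013*b, m+.147*a+.026*b, m+.047*a+.026*b]
s=least_squares(lambda p:proj("wrist",pts(p),c)[:,1]-[246,298,171,187],[0,0,0]); print(s.x,s.fun)
m,a,b=fr(s.x); B=m+.147*a; print("base",B,"TCP",o["eef_pos"],"yaw x heading",np.degrees(np.arctan2(tx[1],tx[0])))
d=B[:2]-[.6,.179]; print("err along tool x",d@tx[:2],"along tool y",d@[np.cos(np.radians(36)),np.sin(np.radians(36))])
E
python3 fit.py
```

```text
[ 0.00416211 -0.00925371 -0.00673979] [-1.26541385  0.58204844 -1.10946451  1.76481991]
base [0.60050913 0.1773566  0.11678775] TCP [0.60121228 0.17604114 0.25441601] yaw x heading 125.82566078685078
err along tool x -0.0016304726891239439 along tool y -0.0005540747266085035
```

```bash

python3 -m handwheel '[{"travel":[-0.003,0,0.03],"dr":[0,0,0]},{"travel":[-0.003,0,0.04],"dr":[0,0,0]},{"travel":[-0.003,0,0.04],"dr":[0,0,0]},{"travel":[-0.003,0,0.04],"dr":[0,0,0]},{"travel":[-0.003,0,0.04],"dr":[0,0,0]},{"travel":[0,0,0.02],"dr":[0,0,0]}]'
python3 -c "from h import *; go([.6,.178,.16],126)"
```

```text
time_s: 12.67
eef_pos: [0.6021, 0.177, 0.2228]
eef_rot: [-0.04, 0.454, 0.89, 0.017]
wrist_force: [-0.0, 0.2, -3.5]
opening: 0.288
t 12.67 pos [0.6021 0.177  0.2228] yaw 125.9 open 0.288 F [-0.   0.2 -3.5]
travel [-0.0234 -0.005   0.4182] dr [-0.0111 -0.1678 -0.0029]
```

```bash

python3 -m handwheel '[{"travel":[-0.0025,0,0.04],"dr":[0,0,0]},{"travel":[-0.0025,0,0.04],"dr":[0,-0.002,0]},{"travel":[-0.0025,0,0.04],"dr":[0,-0.002,0]},{"travel":[-0.0025,0,0.04],"dr":[0,0,0]},{"travel":[-0.0025,0,0.04],"dr":[0,0,0]},{"travel":[-0.0025,0,0.04],"dr":[0,0,0]},{"travel":[-0.0025,0,0.03],"dr":[0,0,0]},{"travel":[0,0,0.02],"dr":[0,0,0]}]'
python3 -c "from h import *; go([.6,.178,.15],126)"
```

```text
time_s: 13.33
eef_pos: [0.6007, 0.178, 0.1738]
eef_rot: [-0.04, 0.454, 0.89, 0.017]
wrist_force: [0.1, -0.5, -2.5]
opening: 0.283
t 13.33 pos [0.6007 0.178  0.1738] yaw 125.9 open 0.2825 F [ 0.1 -0.5 -2.5]
travel [-0.0109 -0.0024  0.1581] dr [-0.0129 -0.1644 -0.0027]
```

```bash

python3 -m handwheel '[{"travel":[-0.002,0,0.03],"dr":[0,0,0]},{"travel":[-0.002,0,0.03],"dr":[0,0,0]},{"travel":[-0.002,0,0.03],"dr":[0,0,0]},{"travel":[-0.002,0,0.03],"dr":[0,0,0]},{"travel":[0,0,0.015],"dr":[0,0,0]},{"travel":[0,0,0.01],"dr":[0,0,0]}]'
python3 -m handwheel '[{"travel":[0,0,0.01],"dr":[0,0,0]},{"travel":[0,0,0.01],"dr":[0,0,0]}]'
python3 -m handwheel '[{"travel":[0,0,0.01],"dr":[0,0,0]},{"travel":[0,0,0.01],"dr":[0,0,0]}]'
```

```text
time_s: 13.83
eef_pos: [0.6002, 0.1785, 0.1494]
eef_rot: [-0.04, 0.454, 0.89, 0.017]
wrist_force: [-0.1, -0.6, -2.5]
opening: 0.283
time_s: 14.0
eef_pos: [0.6001, 0.1787, 0.1461]
eef_rot: [-0.04, 0.454, 0.89, 0.017]
wrist_force: [-0.5, 0.1, -2.4]
opening: 0.284
time_s: 14.17
eef_pos: [0.6001, 0.1789, 0.1432]
eef_rot: [-0.04, 0.454, 0.89, 0.017]
wrist_force: [-0.2, -0.6, -3.2]
opening: 0.287
```

Contact is expected around here. I'll continue in about 1 mm steps, watching the vertical force.

```bash

python3 -m handwheel '[{"travel":[0,0,0.006],"dr":[0,0,0]},{"travel":[0,0,0.006],"dr":[0,0,0]}]'|grep -E "eef_pos|force"
python3 -m handwheel '[{"travel":[0,0,0.006],"dr":[0,0,0]},{"travel":[0,0,0.006],"dr":[0,0,0]}]'|grep -E "eef_pos|force"
python3 -m handwheel '[{"travel":[0,0,0.006],"dr":[0,0,0]},{"travel":[0,0,0.006],"dr":[0,0,0]}]'|grep -E "eef_pos|force"
```

```text
eef_pos: [0.6001, 0.1791, 0.1413]
wrist_force: [-0.5, -0.6, -2.5]
eef_pos: [0.6001, 0.1792, 0.1396]
wrist_force: [-0.5, -1.1, -2.0]
eef_pos: [0.6006, 0.179, 0.1393]
wrist_force: [-2.0, -1.7, 4.0]
```

The force went from -2.0 to +4.0 N at TCP z 0.139, so the base is on the floor. I'll ease, settle, open and rise.

```bash

python3 -m handwheel '[{"travel":[0,0,-0.003],"dr":[0,0,0]},{"travel":[0,0,0],"dr":[0,0,0]},{"travel":[0,0,0],"dr":[0,0,0]},{"travel":[0,0,0],"dr":[0,0,0]}]' -0.38
python3 -m handwheel '[{"travel":[0,0,0],"dr":[0,0,0]},{"travel":[0,0,0],"dr":[0,0,0]},{"travel":[0,0,0],"dr":[0,0,0]},{"travel":[0,0,-0.005],"dr":[0,0,0]},{"travel":[0,0,-0.005],"dr":[0,0,0]},{"travel":[0,0,-0.005],"dr":[0,0,0]}]' 0.05
python3 -m handwheel '[{"travel":[0.002,0,-0.03],"dr":[0,0,0]},{"travel":[0.002,0,-0.03],"dr":[0,0,0]},{"travel":[0.004,0,-0.05],"dr":[0,0,0]},{"travel":[0.004,0,-0.05],"dr":[0,0,0]},{"travel":[0.005,0,-0.06],"dr":[0,0,0]},{"travel":[0.005,0,-0.06],"dr":[0,0,0]},{"travel":[0.005,0,-0.06],"dr":[0,0,0]},{"travel":[0.005,0,-0.06],"dr":[0,0,0]},{"travel":[0,0,-0.06],"dr":[0,0,0]},{"travel":[0,0,-0.06],"dr":[0,0,0]},{"travel":[0,0,-0.1],"dr":[0,0,0]},{"travel":[0,0,-0.1],"dr":[0,0,0]},{"travel":[0,0,0],"dr":[0,0,0]}]'
python3 - <<'E'
from h import *
save("wrist","w4"); save("side","s6"); w=cv2.imread('pics/w4_raw.png'); s=cv2.imread('pics/s6_raw.png')
s=cv2.resize(s[80:230,170:340],(425,375)); w=cv2.resize(w,(375,281)); cv2.imwrite("pics/c4.png",np.hstack([cv2.copyMakeBorder(w,0,94,0,0,0),s]))
E
```

```text
time_s: 15.0
eef_pos: [0.6015, 0.1792, 0.1408]
eef_rot: [-0.038, 0.454, 0.89, 0.018]
wrist_force: [-0.7, -0.1, 0.3]
opening: 0.311
time_s: 15.5
eef_pos: [0.6021, 0.1794, 0.1433]
eef_rot: [-0.037, 0.454, 0.89, 0.018]
wrist_force: [0.4, 0.3, 0.1]
opening: 0.522
time_s: 16.58
eef_pos: [0.6055, 0.1759, 0.265]
eef_rot: [-0.036, 0.454, 0.89, 0.019]
wrist_force: [0.1, 0.4, 0.5]
opening: 0.528
```

View pics/c4.png

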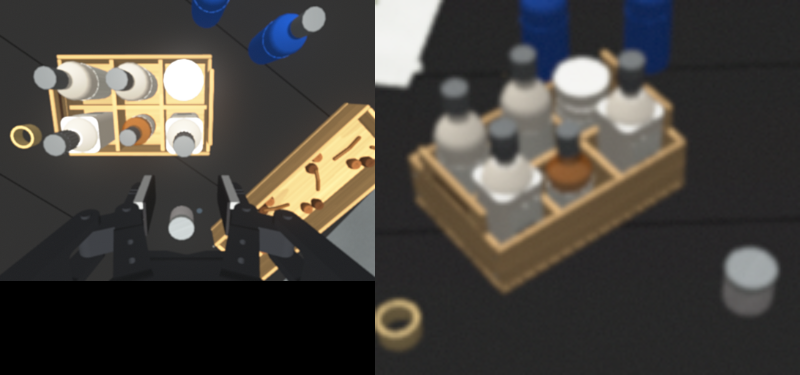

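The bottle stands upright in its cell, with its cap at (630,60) in the side view. The other five are still standing, the tin and tape are in place, and the gripper is clear. I'll hand in.

```bash
python3 -c "from h import *; print(ctrl.hand_in(), ctrl.get_obs()['wrist_force'])"
```

```text
the job is handed in; nothing more can be done
the job is handed in; nothing more can be done
```

The bottle now stands released in the carrier's empty compartment, and I handed the job in at about 16.6 s of the 59 s. The hand-in gives no verdict, so the points below are only my own checks.

- **Lift and swing:** I lifted the bottle level by its cap and eased the grip about 1.7 mm until it swung down. I then gripped it again; a fit to the wrist view gave a lean of about 0.08 rad. The cap slipped roughly 6–9 mm in the fingers during the swing. I tilted the tool about 5° so that the bottle itself hung plumb, and the refit gave a lean of about 0.007 rad.
- **Placing:** The bottle's base measured within 2 mm of the compartment's centre before lowering. It touched the floor at about 6 N, at TCP height 0.139 m, where I had predicted 0.144 m. I then released it and raised the arm clear.
- **Last look:** In the final wrist and side pictures the bottle is upright, the other five are still standing, the tin and tape look undisturbed, and the wrist force is near zero. I judged these by eye and did not measure the final lean or any shift of the other items.

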